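# Air cleaned welding tips and set the vent cap

## Task

The canister of freshly cleaned welding tips has to dry out: lift its red lever to tip the canister to 30 degrees, pause there for a second so the tips roll over, and bring it back fully level. Then screw the knurled vent cap down (clockwise from above) until it bottoms out, back it off a quarter turn so it can breathe, and finish still gripping the cap between the fingers, holding it steady there. Leave the hoop, spanner and tin alone.

Things in the scene. Friction and masses are not known exactly. Their poses are not given: they have to be found in the camera images.
- cradle: Fixed grey steel cradle: base plate 150 x 140 x 8 mm, two uprights (8 mm thick, inner faces 48 mm either side of the middle, 100 mm high) carrying the canister's trunnions. Origin: centre of the plate's underside, on the table, straight below the canister's axis. The lever sticks out along its -x; y runs along the trunnion line, 85 mm above the table.
- canister_top (a point): Centre of the shoulder of the steel canister with two blue bands: 72 mm in diameter, 107 mm tall, 0.6 kg, the shoulder 137 mm above the table when level. z is the canister's axis, pointing up. Above it a brass threaded neck carries the cap.
- tip (a joint): Tipping angle of the canister about the trunnion line (rad). 0 = level, against a hard stop; grows as the lever is lifted and the canister's top leans away from the lever; hard stop at 0.8. Friction (0.4 N m) keeps it where it is left; some 3 to 6 N at the lever move it.
- lever_grip (a point): Middle of the red round grip (22 mm diameter, 55 mm long) of the canister's lever, 120 mm from the trunnion line towards the cradle's -x, 85 mm above the table when level; the grip lies along its x. Space below it and on both sides is free: pinch it from above, fingers closing along the cradle's y; it swivels between the pads as it goes up in an arc about the trunnion line.
- cap (a joint): Angle of the cap on its right-hand thread (rad): 0 = bottomed out (hard stop), grows as it is unscrewed (anticlockwise from above). It is already started on the thread, 2 to 3.6 rad above the bottom. It turns stiffly (0.08 N m), stays where it is left, rises 3 mm per full turn and cannot come off (stop at 5.0).
- cap_grip (a point): Point on the cap's axis at the height to grip: 16 mm above the cap's underside, 12 mm below its top, 158 mm above the table when level and bottomed out. Round knurled aluminium cap, 48 mm in diameter, 28 mm tall, coaxial with the canister. A red stripe on its top and side points along -x of this frame; when the cap is bottomed out it points at the lever.
- hoop: Loose rusty steel hoop lying flat, 100 mm across, 8 mm wall, 22 mm high. Bystander. Origin: centre of its underside.
- spanner: Loose steel spanner, 170 mm long, lying flat. Bystander. Origin: below its middle, on the table.
- tin: Loose open yellow tin, 66 mm across, 60 mm tall, upright. Bystander. Origin: centre of its underside.

How it is judged (in metres and radians):
On the way, in this order (a step that is already met when the one before it is completed fails the run):
1. the canister is held tipped to 30 degrees, give or take 5 degrees, for half a second (value of joint tip between 0.436 and 0.611 rad), for 0.5 s.
2. the canister is back level, within 3 degrees (value of joint tip below 0.05 rad), for 0.3 s.
3. the cap is screwed down until it bottoms out, within 5 degrees (value of joint cap below 0.09 rad), for 0.1 s.
4. the cap is backed off a quarter turn, give or take 17 degrees, and gripped (value of joint cap between 1.27 and 1.87 rad and contact force between the fingers and cap above 3 N), for 0.3 s.
At the end, for the whole second after the job is handed in: The cap stands a quarter turn (90 degrees, give or take 17) above its bottom, not turning, gripped between the fingers with at least 3 N and the gripper centred within 30 mm of the cap's grip point; the canister is level within 3.4 degrees (all of step 4 and distance between the grasp point and cap_grip below 0.03 m and value of joint tip below 0.06 rad and velocity of joint cap between -0.1 and 0.1 rad/s); the arm keeps its last pose, push and grip.
It fails at once if a bystander (hoop, spanner or tin) is moved by more than 25 mm or the tin tipped over (distance of any of hoop, spanner, tin from where it was at the start of the episode above 0.025 m or angle between tin's own z axis and vertical above 0.5 rad).
It also fails if it takes over 67 s, if anything falls off the work surface, if the arm or the gripper's body presses on something with over 40 N, if the wrist force passes 120 N, or if a joint passes its speed limit or range.

## Robot

A 6-joint arm with a two-finger parallel gripper is mounted at the origin on the work surface. World frame = base frame: x ahead of the robot, y to its left, z up, the work surface at z = 0. Lengths are in m, angles in degrees, forces in N, time in s.
With the tool pointing down it reaches from about 0.3 to 0.75 m from the base axis. Payload 8.5 kg.
Tool frame: the origin (TCP) lies on the centre line of the jaws, within the pads' length; the fingertips stand 14 mm ahead of it and the grasp point (between the pads) lies 5 mm behind it; z points along the fingers, x is the direction in which the jaws open and shut, and the axes are right-handed (so a half turn about z gives the same grasp; the last joint's range is limited). The gripper opens to 85 mm and grips with 20 to 120 N. Pads are 22 mm wide; open, the fingers measure 114 mm over their backs; the gripper's body (76 mm by 85 mm) begins 54 mm behind the grasp point. The pads swing forward as they close: fully open they stand 13 mm farther back than shut.
Start: joints at [63.352, 21.807, 74.336, -0, 83.858, -12.336], TCP at [0.136, 0.533, 0.245] pointing down, gripper open.
Joint ranges: [-178.18, 178.18], [-50.72, 133.34], [12.68, 142.11], [-81.47, 261.47], [9.98, 163.14], [-165.26, 165.26]. Speed limits (degrees/s): [136.94, 136.94, 180, 180, 180, 180].

## Interface

Orientations are given as a 3x3 rotation matrix whose columns are the frame's x, y, z axes.
In Python, from rig import * gives the robot as it stands.
- The arm moves only by the shell command python3 -m crank 'ROWS' [FORCE]. ROWS is JSON, one flat list of numbers, 7 for each row, row after row: the turn, a rotation vector about the world's x, y, z in rad, then the shift along the world's x, y, z in m, then the opening in per cent of the stroke, from 0 (shut) to 100 (fully open). A call has 1 to 20 rows; each row shifts and turns the commanded pose from where the row before left it; what a row does not reach is not made up. A row lasts 1/10 s, in which the tool goes at most 50 mm and 8.59 degrees, less where a joint would pass 70% of its speed; a pose out of reach is approached as far as the arm can. A call is refused whole if a number of a shift passes 0.05 or a number of a turn 0.15, either way. A call with a gripper value outside its range is refused whole. The fingers move at their own pace and stop on an object; FORCE is the grip in N (left out, the last holds). Time passes only in rows, so rows that do not move let the fingers close. It gives the time, the measured TCP pose, the force and the opening at its end, in the units of the state.
- observe(): the state, without advancing time (a new reading comes with each control period).
- get_image(name): name is "scene" or "top"; returns a dict with "frame" (400x640x3 uint8, red, green, blue), "fov_y" (degrees; the focal length in pixels is half the picture's height over the tangent of half this angle, whatever the lens; pixels are square), "cx", "cy" (the principal point, pixels), "world_to_cam" (4x4, takes a point from world to camera coordinates). Camera axes: x right, y up, looking along -z (the intrinsics and any distortion apply to the point x, -y, -z); pixel columns grow to the right and rows downward; lengths in m; the calibration is good to about 2 mm. A picture is of the moment at which its call begins. There is no depth.
- close_job(): hands the job in, once; it reports no verdict.
The state is a dict: "time_s": time; "q": joint angles; "qvel": joint speeds; "joint_efforts": joint torques, N m; "position": TCP position; "tool_rot": TCP orientation; "ft_force": force on the tool from outside, world axes, zero at the start; "wrist_torque": the same for the moment, N m; "grip_width": finger opening in m.
Only numpy, scipy, OpenCV 4.12 (cv2) and the standard library are available. Lean on these libraries where they do the work, as an engineer would, in place of code of your own. Each camera call takes 0.05 s, during which the arm holds its last target. There are 200 camera calls.

## Working session

There is one attempt and no reset: what is moved stays moved. The work goes in short steps, Python scripts to look and compute and a shell command to move; the robot and the scene stay as the last step left them, time stands still between calls to the robot, and variables do not carry over. Pictures are saved under pics/ and viewed, about 8 in all and at most 12, crops included, and the job is handed in when it is done.

```bash
mkdir -p pics; python3 - <<'E'
from rig import *
import cv2,numpy as np
for n in("top","scene"):
    d=get_image(n); cv2.imwrite(f"pics/{n}0.png",d["frame"][:,:,::-1])
    print(n,{k:(np.round(v,4).tolist() if k!='frame' else 0) for k,v in d.items()})
s=observe();print(s)
E
```

```text
top {'frame': 0, 'fov_y': 52.7482, 'cx': 316.3355, 'cy': 203.2563, 'world_to_cam': [[-0.023, -0.9997, 0.0049, 0.0409], [0.9996, -0.0229, 0.0159, -0.6281], [-0.0157, 0.0052, 0.9999, -1.0236], [0.0, 0.0, 0.0, 1.0]]}
scene {'frame': 0, 'fov_y': 48.7724, 'cx': 315.4412, 'cy': 196.1043, 'world_to_cam': [[0.1973, 0.9803, 0.0129, -0.1568], [-0.6424, 0.1193, 0.757, 0.3235], [0.7406, -0.1576, 0.6532, -1.388], [0.0, 0.0, 0.0, 1.0]]}
{'time_s': 0.1, 'q': array([ 6.33516453e+01,  2.18377961e+01,  7.43793913e+01,  1.02377453e-03,
        8.38576777e+01, -1.23360482e+01]), 'qvel': array([ 0.05894654, -0.12531356, -0.15259723,  0.01535047, -0.04545742,
       -0.00318434]), 'joint_efforts': array([ 3.91834808e-03, -4.49222660e+01, -2.31659228e+01, -1.36134836e-04,
        3.59368685e-03,  1.69126417e-05]), 'position': array([0.13585369, 0.53270877, 0.24477326]), 'tool_rot': array([[ 2.47208621e-01,  9.68962092e-01, -6.01924845e-04],
       [ 9.68961443e-01, -2.47209176e-01, -1.15987654e-03],
       [-1.27267774e-03, -2.96510487e-04, -9.99999146e-01]]), 'ft_force': array([ 0.20552634, -0.31786326,  0.04294958]), 'wrist_torque': array([ 0.046859  ,  0.04119711, -0.00039164]), 'grip_width': 0.08532188412923306}
```

View pics/top0.png

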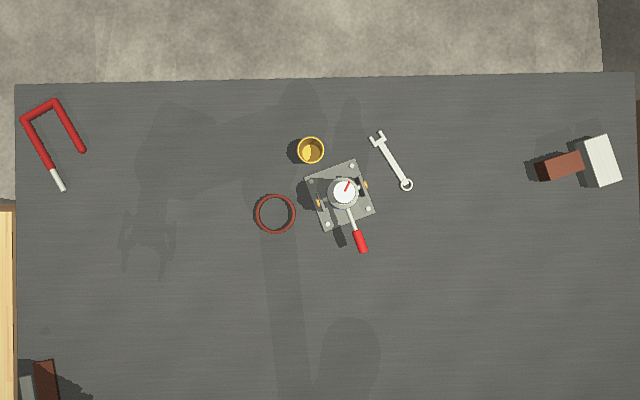

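View pics/scene0.png

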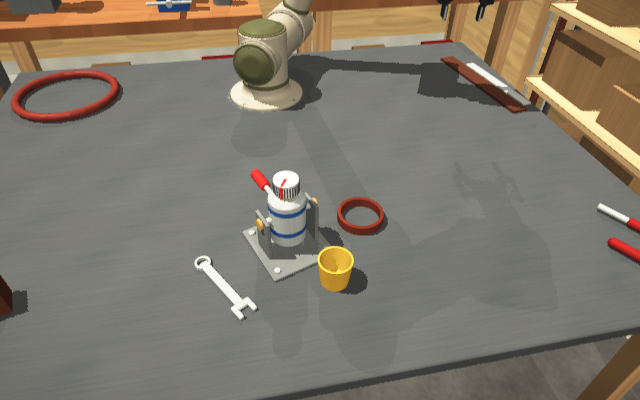

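The top view shows the cap at about (343,192) with its stripe pointing up-right, the red grip at about (361,241), the hoop at (275,214), the tin at (311,150) and the spanner around (392,162). The scene view agrees with this, with the cap top at (286,181) and the grip at (261,180). Next I'll segment and localise them.

```bash
cat >h.py <<'E'
from rig import *
import cv2,numpy as np
def ray(d,u,v):
    f=200/np.tan(np.radians(d["fov_y"]/2)); T=d["world_to_cam"]; R=T[:3,:3]
    return -R.T@T[:3,3], R.T@np.array([(u-d["cx"])/f,-(v-d["cy"])/f,-1])
def atz(d,u,v,z):
    o,r=ray(d,u,v); return o+r*(z-o[2])/r[2]
def proj(d,p):
    f=200/np.tan(np.radians(d["fov_y"]/2)); c=d["world_to_cam"]@np.append(p,1)
    return d["cx"]-f*c[0]/c[2], d["cy"]+f*c[1]/c[2]
def red(fr):
    h=cv2.cvtColor(fr,cv2.COLOR_RGB2HSV); return ((h[...,0]<8)|(h[...,0]>172))&(h[...,1]>150)&(h[...,2]>80)
def cen(m,box):
    x0,y0,x1,y1=box; ys,xs=np.nonzero(m[y0:y1,x0:x1]); return xs+x0,ys+y0
def both(d,d2,p,q):  # triangulate
    o,r=ray(d,*p);o2,r2=ray(d2,*q)
    t=np.linalg.lstsq(np.c_[r,-r2],o2-o,rcond=None)[0]; a=o+r*t[0];b=o2+r2*t[1]; return (a+b)/2,np.linalg.norm(a-b)
E
python3 - <<'E'
from h import *
t=get_image("top");s=get_image("scene")
m=red(t["frame"]);xs,ys=cen(m,(348,222,375,260));g=(xs.mean(),ys.mean());print("grip px",g,len(xs))
m2=red(s["frame"]);x2,y2=cen(m2,(245,165,275,197));g2=(x2.mean(),y2.mean());print(g2,len(x2))
G=atz(t,*g,.09);print("grip atz",G,"tri",both(t,s,g,g2))
# cap: white
w=(t["frame"].min(2)>170)|m
w=w.astype(np.uint8);w[:175]=0;w[212:]=0;w[:,:325]=0;w[:,362:]=0
c=max(cv2.findContours(w,0,1)[0],key=cv2.contourArea);(cx,cy),r=cv2.minEnclosingCircle(c);mo=cv2.moments(c)
print("cap",cx,cy,r,mo['m10']/mo['m00'],mo['m01']/mo['m00'],cv2.contourArea(c))
xs,ys=cen(m,(328,176,360,210));P=np.array([atz(t,x,y,.171) for x,y in zip(xs,ys)]);C=atz(t,cx,cy,.171);print("cap",C,len(P),"stripe",P.mean(0))
d=P.mean(0)-C;l=G-C;a=lambda v:np.arctan2(v[1],v[0]);print("lever deg",np.degrees(a(l)),np.hypot(*l[:2]),"stripe",np.degrees(a(d)),"cap rad",(a(d)-a(l))%6.283)
big=np.hstack([cv2.resize(t["frame"][165:265,290:390],(400,400),interpolation=cv2.INTER_CUBIC),cv2.resize(s["frame"][150:250,230:330],(400,400),interpolation=cv2.INTER_CUBIC)])
cv2.imwrite("pics/c1.png",big[:,:,::-1])
E
```

```text
grip px (np.float64(359.5144230769231), np.float64(240.8846153846154)) 208
(np.float64(259.30434782608694), np.float64(178.6280193236715)) 207
grip atz [ 0.53728453 -0.07195542  0.09      ] tri (array([ 0.53737821, -0.07056104,  0.08814884]), np.float64(0.0032091492410969147))
cap 344.0 194.5 17.55714988708496 346.05209363666336 192.20969337289813 505.5
cap [ 0.64359944 -0.0322943   0.171     ] 15 stripe [ 0.66238087 -0.03831511  0.171     ]
lever deg -159.54180656655572 0.11347187147332993 stripe -17.774451705400434 cap rad 2.4743071141703483
```

View pics/c1.png

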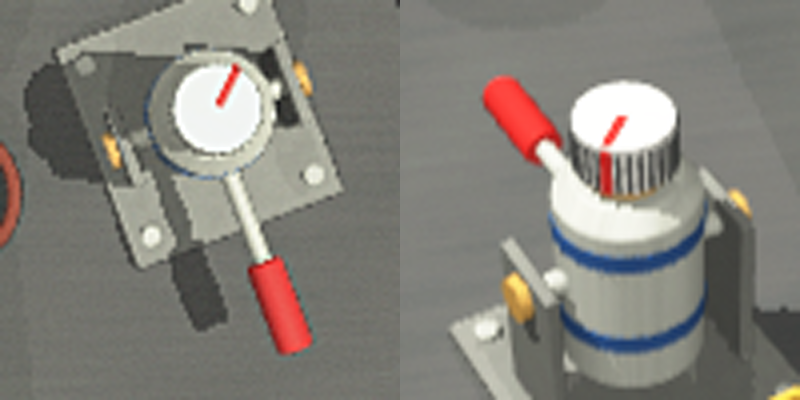

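The crop shows the cap's top disc at about (217,108), i.e. full-frame (344.3,192.0), with the stripe tip at (238,68). The grip centre is at about (280,307), and the brass trunnion ends are at (111,150) and (303,78).

```bash
python3 - <<'E'
from h import *
t=get_image("top");s=get_image("scene")
F=lambda x,y:((x-1.5)/4+290,(y-1.5)/4+165)
S=lambda x,y:((x-1.5)/4+230,(y-1.5)/4+150)
C=atz(t,*F(217,108),.1715);T=atz(t,*F(238,68),.1715)
print("cap",C,"tri",both(t,s,F(217,108),S(624,116) if 0 else S(224,116)))
A=atz(t,*F(111,150),.085);B=atz(t,*F(303,78),.085);print("trun",A,B,(A+B)/2,np.linalg.norm(A-B))
m=red(t["frame"]);xs,ys=cen(m,(348,222,375,260));P=np.float32([atz(t,x,y,.09)[:2] for x,y in zip(xs,ys)])
print("grip box",cv2.minAreaRect(P*1000))
m=red(s["frame"])
G=P.mean(0);a=lambda v:np.degrees(np.arctan2(v[1],v[0]))
print("cradle yaw: trunnion",a(A-B)-90,"grip-cap",a(C[:2]-G),np.linalg.norm(C[:2]-G),"stripe",a(T-C))
E
```

```text
cap [ 0.6497363 -0.032138   0.1715   ] tri (array([ 0.65016718, -0.02993817,  0.17059658]), np.float64(0.004591137346340276))
trun [0.6301843  0.02435086 0.085     ] [ 0.66996714 -0.08960288  0.085     ] [ 0.65007572 -0.03262601  0.085     ] 0.1206985034742446
grip box ((536.86865234375, -71.96759796142578), (55.10377883911133, 20.65041732788086), 19.65979766845703)
cradle yaw: trunnion 19.244809402379886 grip-cap 19.498418880473967 0.11928964623004493 stripe -29.05800657848372
```

Position fix: canister axis at (0.650, -0.0315), cradle yaw 19.4°, grip at (0.537, -0.0715, 0.085) and cap at about 2.3 rad. I'll move above the lever with the jaws along cradle y, which means a yaw of +33.7°.

```bash
python3 -m crank '[0,0,0.0294,0.02,-0.0302,0,100, 0,0,0.0294,0.02,-0.0302,0,100, 0,0,0.0294,0.02,-0.0302,0,100, 0,0,0.0294,0.02,-0.0302,0,100, 0,0,0.0294,0.02,-0.0302,0,100, 0,0,0.0294,0.02,-0.0302,0,100, 0,0,0.0294,0.02,-0.0302,0,100, 0,0,0.0294,0.02,-0.0302,0,100, 0,0,0.0294,0.02,-0.0302,0,100, 0,0,0.0294,0.02,-0.0302,0,100, 0,0,0.0294,0.02,-0.0302,0,100, 0,0,0.0294,0.02,-0.0302,0,100, 0,0,0.0294,0.02,-0.0302,0,100, 0,0,0.0294,0.02,-0.0302,0,100, 0,0,0.0294,0.02,-0.0302,0,100, 0,0,0.0294,0.02,-0.0302,0,100, 0,0,0.0294,0.02,-0.0302,0,100, 0,0,0.0294,0.02,-0.0302,0,100, 0,0,0.0294,0.02,-0.0302,0,100, 0,0,0.0294,0.02,-0.0302,0,100]' 60
python3 - <<'E'
from h import *
s=observe();print(s['q'].round(1),s['position'].round(4),np.degrees(np.arctan2(s['tool_rot'][1,0],s['tool_rot'][0,0])))
E
```

```text
time_s: 2.3
position: [0.5366, -0.0725, 0.2453]
tool_rot: [[-0.333, 0.943, -0.0], [0.943, 0.333, 0.0], [0.0, 0.0, -1.0]]
ft_force: [0.7, 0.7, 1.0]
grip_width: 0.0853
[ -20.2   20.9   75.7    0.    83.4 -129.7] [ 0.5366 -0.0725  0.2453] 109.43517190942062
```

```bash
python3 -m crank '[0,0,0,0.0002,0.001,-0.025,100, 0,0,0,0,0,-0.025,80, 0,0,0,0,0,-0.025,60, 0,0,0,0,0,-0.025,60, 0,0,0,0,0,-0.025,60, 0,0,0,0,0,-0.02,60, 0,0,0,0,0,-0.018,60, 0,0,0,0,0,0,60, 0,0,0,0,0,0,60]' 40
python3 - <<'E'
from h import *
t=get_image("top");s=get_image("scene")
big=np.hstack([cv2.resize(t["frame"][165:265,290:390],(400,400),interpolation=cv2.INTER_CUBIC),cv2.resize(s["frame"][120:220,230:330],(400,400),interpolation=cv2.INTER_CUBIC)])
cv2.imwrite("pics/c2.png",big[:,:,::-1])
E
```

```text
time_s: 3.2
position: [0.5364, -0.0702, 0.0827]
tool_rot: [[-0.332, 0.943, 0.0], [0.943, 0.332, -0.0], [-0.0, 0.0, -1.0]]
ft_force: [-0.1, 0.3, -0.3]
grip_width: 0.0512
```

View pics/c2.png

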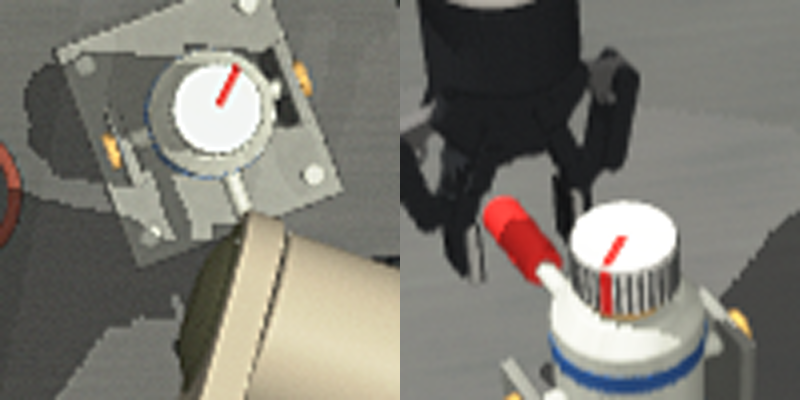

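```bash
python3 -m crank '[0,0,0,0,-0.001,0,30, 0,0,0,0,0,0,0, 0,0,0,0,0,0,0, 0,0,0,0,0,0,0, 0,0,0,0,0,0,0, 0,0,0,0,0,0,0, 0,0,0,0,0,0,0]' 60
```

```text
time_s: 4.0
position: [0.5359, -0.07, 0.0833]
tool_rot: [[-0.332, 0.943, 0.0], [0.943, 0.332, 0.002], [0.001, 0.001, -1.0]]
ft_force: [-2.2, 6.1, 8.1]
grip_width: 0.0203
```

```bash
python3 -m crank '[0,0,0,0.00015,0.00005,0.0063,0, 0,0,0,0.00046,0.00016,0.0063,0, 0,0,0,0.00077,0.00027,0.0062,0, 0,0,0,0.00108,0.00038,0.0062,0, 0,0,0,0.00138,0.00048,0.0061,0, 0,0,0,0.00168,0.00059,0.006,0, 0,0,0,0.00198,0.0007,0.0059,0, 0,0,0,0.00226,0.0008,0.0058,0, 0,0,0,0.00255,0.0009,0.0057,0, 0,0,0,0.00283,0.001,0.0055,0, 0,0,0,0,0,0,0, 0,0,0,0,0,0,0]'
python3 - <<'E'
from h import *
t=get_image("top");s=get_image("scene")
print(observe()['position'])
big=np.hstack([cv2.resize(t["frame"][165:265,290:390],(400,400),interpolation=cv2.INTER_CUBIC),cv2.resize(s["frame"][120:220,230:330],(400,400),interpolation=cv2.INTER_CUBIC)])
cv2.imwrite("pics/c3.png",big[:,:,::-1])
E
```

```text
time_s: 5.2
position: [0.5517, -0.0644, 0.1421]
tool_rot: [[-0.332, 0.943, 0.001], [0.943, 0.332, 0.002], [0.002, 0.001, -1.0]]
ft_force: [6.5, 6.8, -5.4]
grip_width: 0.0199
[ 0.55171818 -0.0644669   0.14205822]
```

View pics/c3.png

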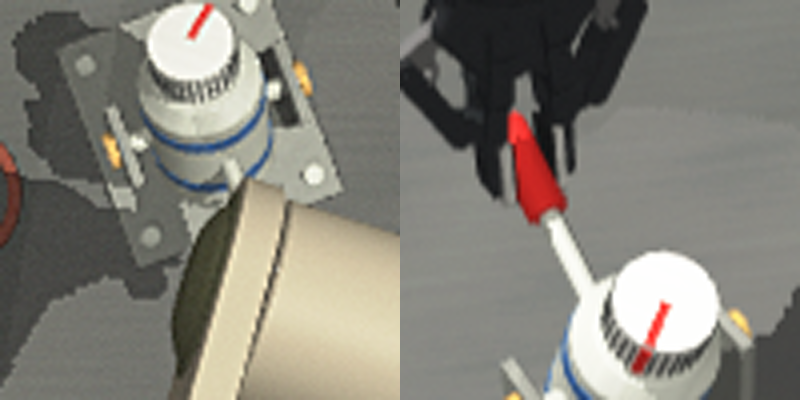

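The canister is tipped with the lever between the pads. The cap disc has moved to about (193,44) in the top crop and (666,300) in the scene crop. I'll work out the angle from that.

```bash
python3 - <<'E'
from h import *
t=get_image("top");s=get_image("scene")
F=lambda x,y:((x-1.5)/4+290,(y-1.5)/4+165)
print(both(t,s,F(193,44),((266-1.5)/4+230,(300-1.5)/4+120)))
for a in(.4,.45,.5,.55):
    r=.0865*np.sin(a);p=[.650+.943*r,-.0315+.332*r,.085+.0865*np.cos(a)];u,v=proj(t,p);u2,v2=proj(s,p);print(a,(u-290)*4+1.5,(v-165)*4+1.5,(u2-230)*4+401.5,(v2-120)*4+1.5)
print(observe()['position'],observe()['time_s'])
E
```

```text
(array([ 0.68571617, -0.01775014,  0.16090517]), np.float64(0.006125978846191205))
0.4 192.72826520897115 49.70245509609481 651.5862723962098 288.12776290260945
0.45 189.95262184590524 43.15624701855563 655.9823825724909 296.29137323206896
0.5 187.23051652286904 36.83173212784902 660.2984774474855 304.700450447227
0.55 184.57013623622902 30.747256685718753 664.5201841933933 313.3288581395901
[ 0.55169632 -0.06446525  0.14203811] 5.4
```

Vision gives about 0.46 rad and the arm's arc about 0.51. I'll raise it by a touch so it sits mid-band, then hold.

```bash
python3 -m crank '[0,0,0,0.002,0.0007,0.004,0, 0,0,0,0,0,0,0, 0,0,0,0,0,0,0, 0,0,0,0,0,0,0, 0,0,0,0,0,0,0, 0,0,0,0,0,0,0, 0,0,0,0,0,0,0, 0,0,0,0,0,0,0, 0,0,0,0,0,0,0, 0,0,0,0,0,0,0, 0,0,0,0,0,0,0, 0,0,0,0,0,0,0, 0,0,0,0,0,0,0]'
python3 -m crank '[0,0,0,-0.002,-0.0007,-0.004,0, 0,0,0,-0.00283,-0.001,-0.0055,0, 0,0,0,-0.00255,-0.0009,-0.0057,0, 0,0,0,-0.00226,-0.0008,-0.0058,0, 0,0,0,-0.00198,-0.0007,-0.0059,0, 0,0,0,-0.00168,-0.00059,-0.006,0, 0,0,0,-0.00138,-0.00048,-0.0061,0, 0,0,0,-0.00108,-0.00038,-0.0062,0, 0,0,0,-0.00077,-0.00027,-0.0062,0, 0,0,0,-0.00046,-0.00016,-0.0063,0, 0,0,0,-0.00015,-0.00005,-0.0063,0, 0,0,0,0,0,-0.002,0, 0,0,0,0,0,0,0, 0,0,0,0,0,0,0, 0,0,0,0,0,0,0]'
```

```text
time_s: 6.7
position: [0.5537, -0.0638, 0.1457]
tool_rot: [[-0.332, 0.943, 0.001], [0.943, 0.332, 0.003], [0.002, 0.001, -1.0]]
ft_force: [6.3, 6.8, -7.5]
grip_width: 0.0203
time_s: 8.2
position: [0.5351, -0.0705, 0.0831]
tool_rot: [[-0.332, 0.943, -0.001], [0.943, 0.332, 0.0], [0.0, -0.001, -1.0]]
ft_force: [-15.7, 4.8, 28.5]
grip_width: 0.02
```

```bash
python3 -m crank '[0,0,0,0,0,0,40, 0,0,0,0,0,0,80, 0,0,0,0,0,0,100, 0,0,0,0,0,0,100, 0,0,0,0,0,0.025,100, 0,0,0,0,0,0.03,100, 0,0,0,0,0,0.03,100, 0,0,0,0,0,0.03,100, 0,0,0,0,0,0.03,100, 0,0,0,0,0,0.03,100, 0,0,0,0,0,0,100]'
python3 - <<'E'
from h import *
t=get_image("top");s=get_image("scene")
print(observe()['position'],observe()['ft_force'])
big=np.hstack([cv2.resize(t["frame"][165:265,290:390],(400,400),interpolation=cv2.INTER_CUBIC),cv2.resize(s["frame"][150:250,230:330],(400,400),interpolation=cv2.INTER_CUBIC)])
cv2.imwrite("pics/c4.png",big[:,:,::-1])
E
```

```text
time_s: 9.3
position: [0.5374, -0.0715, 0.2591]
tool_rot: [[-0.332, 0.943, 0.007], [0.943, 0.332, -0.003], [-0.005, 0.006, -1.0]]
ft_force: [-0.1, 0.3, -0.3]
grip_width: 0.0852
[ 0.53612041 -0.07108226  0.2551289 ] [-0.67159927  0.19788987 -0.47932688]
```

View pics/c4.png

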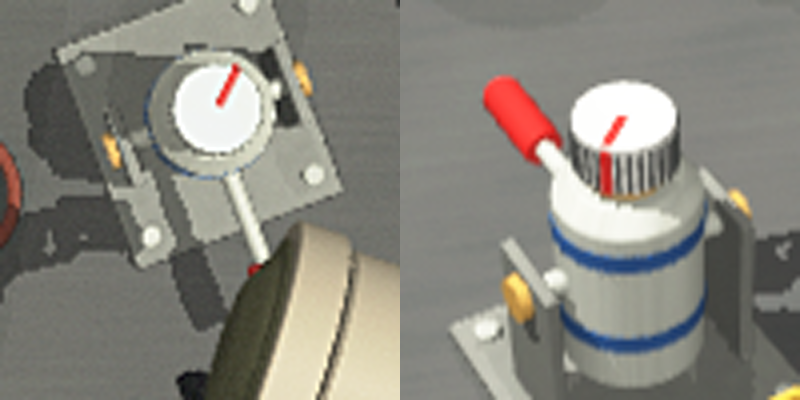

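The canister is back level, identical to the first view. Next I'll move over the cap and descend.

```bash
python3 -m crank '[0,0,0,0.0228,0.0079,0,100, 0,0,0,0.0228,0.0079,0,100, 0,0,0,0.0228,0.0079,0,100, 0,0,0,0.0228,0.0079,0,100, 0,0,0,0.0228,0.0079,0,100, 0,0,0,0,0,-0.025,100, 0,0,0,0,0,-0.025,100, 0,0,0,0,0,-0.025,100, 0,0,0,0,0,-0.02,100, 0,0,0,0,0,0,100, 0,0,0,0,0,0,100]' 60
python3 - <<'E'
from h import *
t=get_image("top");s=get_image("scene")
o=observe();print(o['position'],o['ft_force'],o['q'])
cv2.imwrite("pics/c5.png",cv2.resize(s["frame"][90:240,200:370],(680,600),interpolation=cv2.INTER_CUBIC)[:,:,::-1])
E
```

```text
time_s: 10.5
position: [0.65, -0.0316, 0.1598]
tool_rot: [[-0.332, 0.943, -0.001], [0.943, 0.332, 0.0], [0.001, -0.001, -1.0]]
ft_force: [-0.6, -0.4, 1.2]
grip_width: 0.0855
[ 0.6505488  -0.03167356  0.16122141] [-0.03059966  0.1281166   0.50289032] [-1.31804948e+01  3.55906610e+01  6.43735340e+01 -3.35671591e-04
  7.99510826e+01 -1.22557835e+02]
```

View pics/c5.png

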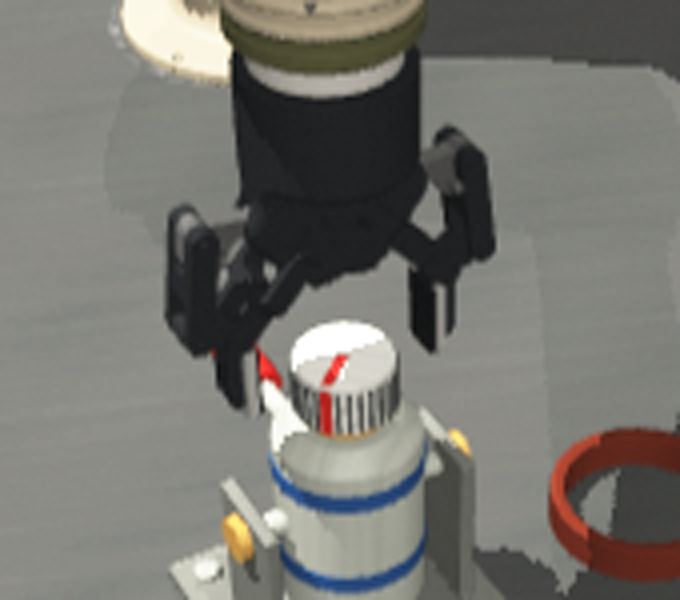

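The fingers straddle the cap: left pad at about (250,395), right pad at about (415,335), cap centred at about (345,375). Closing.

```bash
python3 -m crank '[0,0,0,0,0,0,60, 0,0,0,0,0,0,40, 0,0,0,0,0,0,20, 0,0,0,0,0,0,20, 0,0,0,0,0,0,20, 0,0,0,0,0,0,20]' 60
python3 -c "
from h import *
o=observe();print(o['position'],o['ft_force'],o['wrist_torque'],o['grip_width'])"
```

```text
time_s: 11.2
position: [0.6497, -0.0297, 0.1618]
tool_rot: [[-0.333, 0.943, 0.0], [0.943, 0.333, 0.003], [0.003, 0.001, -1.0]]
ft_force: [-4.9, 8.6, 8.6]
grip_width: 0.0459
[ 0.6497319  -0.02970484  0.16184989] [-4.93665884  8.64980571  8.64668527] [ 1.50486844  0.83852669 -0.0329971 ] 0.04593672402275763
```

```bash
python3 -m crank '[0,0,0,-0.0005,0.0018,0.0015,20, 0,0,-0.1,0,0,0,20, 0,0,-0.1,0,0,0,20, 0,0,-0.1,0,0,-0.0001,20, 0,0,-0.1,0,0,0,20, 0,0,-0.1,0,0,-0.0001,20, 0,0,-0.1,0,0,0,20, 0,0,-0.1,0,0,-0.0001,20, 0,0,-0.1,0,0,0,20, 0,0,-0.1,0,0,-0.0001,20, 0,0,-0.1,0,0,0,20]'
python3 -c "
from h import *
o=observe();print(o['position'],o['ft_force'],o['wrist_torque'],np.degrees(np.arctan2(o['tool_rot'][1,0],o['tool_rot'][0,0])))"
```

```text
time_s: 12.3
position: [0.6498, -0.0287, 0.1616]
tool_rot: [[0.617, 0.787, 0.001], [0.787, -0.617, 0.002], [0.002, -0.001, -1.0]]
ft_force: [1.4, 5.5, 0.1]
grip_width: 0.0462
[ 0.64980857 -0.02870295  0.16157567] [1.39245127 5.45599546 0.06647266] [ 0.97568286 -0.16863426  0.12623265] 51.88646484199143
```

```bash
python3 -m crank '[0,0,-0.1,0,0.0008,-0.0001,20, 0,0,-0.1,0,0,0,20, 0,0,-0.1,0,0,-0.0001,20, 0,0,-0.1,0,0,0,20, 0,0,-0.1,0,0,-0.0001,20, 0,0,-0.1,0,0,0,20, 0,0,-0.1,0,0,-0.0001,20, 0,0,-0.1,0,0,0,20, 0,0,-0.1,0,0,-0.0001,20, 0,0,-0.1,0,0,0,20, 0,0,-0.08,0,0,0,20, 0,0,0,0,0,0,20]'
python3 -c "
from h import *
o=observe();print(o['position'],o['ft_force'],o['wrist_torque'],np.degrees(np.arctan2(o['tool_rot'][1,0],o['tool_rot'][0,0])))"
```

```text
time_s: 13.5
position: [0.6507, -0.0284, 0.1611]
tool_rot: [[0.985, -0.172, 0.003], [-0.172, -0.985, 0.001], [0.003, -0.001, -1.0]]
ft_force: [4.7, 3.7, -1.7]
grip_width: 0.0462
[ 0.65066497 -0.02838253  0.16111614] [ 4.67277933  3.74175383 -1.70058403] [ 0.58806854 -0.89941428 -0.06517564] -9.912874041623606
```

```bash
python3 -m crank '[0,0,-0.05,0,0,0,20, 0,0,-0.05,0,0,0,20, 0,0,0,0,0,0,20]'
python3 -c "
from h import *
o=observe();print(o['position'],o['ft_force'],o['wrist_torque'],np.degrees(np.arctan2(o['tool_rot'][1,0],o['tool_rot'][0,0])))"
```

```text
time_s: 13.8
position: [0.6507, -0.0284, 0.1611]
tool_rot: [[0.963, -0.269, 0.003], [-0.269, -0.963, 0.001], [0.003, -0.002, -1.0]]
ft_force: [5.6, 4.4, -2.1]
grip_width: 0.0462
[ 0.65074758 -0.02839     0.16106027] [ 5.56655843  4.40232106 -2.05125647] [ 0.57117817 -0.9742841  -0.05343969] -15.591235594299636
```

```bash
python3 -m crank '[0,0,-0.05,0,0,0,20, 0,0,-0.05,0,0,0,20, 0,0,0,0,0,0,20]'
python3 -c "
from h import *
o=observe();print(o['position'],o['ft_force'],o['wrist_torque'],np.degrees(np.arctan2(o['tool_rot'][1,0],o['tool_rot'][0,0])))"
```

```text
time_s: 14.1
position: [0.6508, -0.0285, 0.161]
tool_rot: [[0.932, -0.364, 0.003], [-0.364, -0.932, 0.001], [0.003, -0.002, -1.0]]
ft_force: [6.1, 4.1, -2.4]
grip_width: 0.046
[ 0.65082854 -0.02845119  0.16101404] [ 6.13948989  4.12725123 -2.42263556] [ 0.5241961  -1.03180983 -0.04593767] -21.322581957665435
```

```bash
python3 -m crank '[0,0,-0.05,0,0,0,20, 0,0,-0.05,0,0,0,20]'
python3 -c "
from h import *
o=observe();print(o['position'],o['ft_force'],o['wrist_torque'],np.degrees(np.arctan2(o['tool_rot'][1,0],o['tool_rot'][0,0])))"
```

```text
time_s: 14.3
position: [0.6509, -0.0284, 0.161]
tool_rot: [[0.891, -0.453, 0.004], [-0.453, -0.891, 0.0], [0.003, -0.002, -1.0]]
ft_force: [6.8, 3.3, -2.9]
grip_width: 0.0462
[ 0.65090571 -0.02844067  0.16101165] [ 6.76388658  3.34403265 -2.92372584] [ 0.37403612 -1.18017088  1.7962213 ] -26.96269957119126
```

```bash
python3 -m crank '[0,0,-0.05,0,0,0,20, 0,0,-0.05,0,0,0,20]'
python3 -c "
from h import *
o=observe();print(o['position'],o['ft_force'],o['wrist_torque'],np.degrees(np.arctan2(o['tool_rot'][1,0],o['tool_rot'][0,0])))"
```

```text
time_s: 14.5
position: [0.6501, -0.0303, 0.161]
tool_rot: [[0.841, -0.542, 0.001], [-0.542, -0.841, -0.003], [0.003, 0.002, -1.0]]
ft_force: [1.8, -4.0, -0.9]
grip_width: 0.0465
[ 0.65006023 -0.03034583  0.16100825] [ 1.81799782 -4.01907916 -0.93931288] [-0.69737359 -0.19913637  0.06155346] -32.803373914646684
```

```bash
python3 -m crank '[0,0,-0.05,0,0,0,20]'
python3 -c "
from h import *
o=observe();print(o['position'],o['ft_force'],o['wrist_torque'],np.degrees(np.arctan2(o['tool_rot'][1,0],o['tool_rot'][0,0])))"
```

```text
time_s: 14.6
position: [0.65, -0.0303, 0.161]
tool_rot: [[0.812, -0.584, 0.001], [-0.584, -0.812, -0.002], [0.002, 0.002, -1.0]]
ft_force: [1.4, -3.5, -1.2]
grip_width: 0.0459
[ 0.65000011 -0.03027429  0.16097418] [ 1.35055352 -3.54923154 -1.20807995] [-0.71171132 -0.11461065  0.72588595] -35.70858875766438
```

```bash
python3 -m crank '[0,0,-0.02,0,0,0,20,0,0,0,0,0,0,20]'
python3 -c "
from h import *
o=observe();print(o['position'],o['ft_force'],o['wrist_torque'],np.degrees(np.arctan2(o['tool_rot'][1,0],o['tool_rot'][0,0])),o['q'])
s=get_image('scene');cv2.imwrite('pics/c6.png',cv2.resize(s['frame'][130:230,230:345],(690,600),interpolation=cv2.INTER_CUBIC)[:,:,::-1])"
```

```text
time_s: 14.8
position: [0.65, -0.0302, 0.161]
tool_rot: [[0.802, -0.597, 0.001], [-0.597, -0.802, -0.003], [0.002, 0.002, -1.0]]
ft_force: [1.3, -5.3, -0.2]
grip_width: 0.0464
[ 0.64996626 -0.0302091   0.16098044] [ 1.32986331 -5.32617148 -0.19545672] [-0.78905976 -0.17476929  1.23605716] -36.669557385481454 [-13.01082544  35.55216297  64.49102002  -0.14420255  79.88030594
  23.68408443]
```

View pics/c6.png

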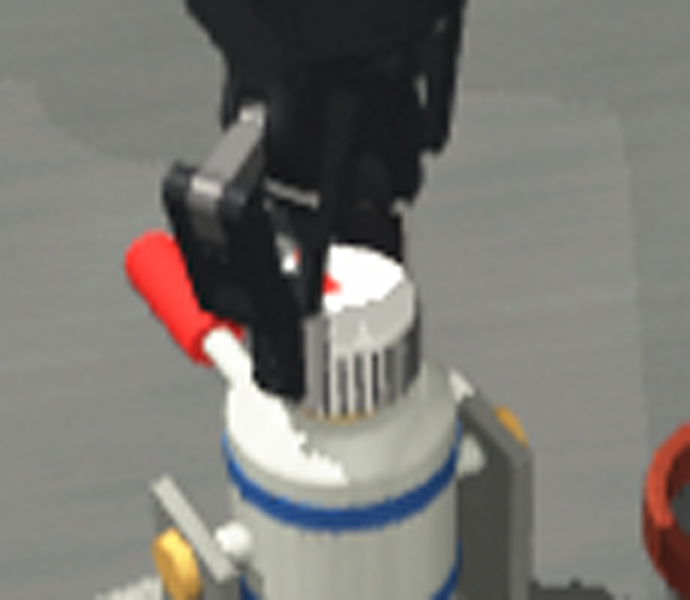

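The stop is confirmed: the torque holds at 1.2 N m, and the stripe stub runs from (335,288) towards the lever. Now I'll back off 1.57 rad plus about 0.06 for wind-up.

```bash
python3 -m crank '[0,0,0.1,0,0,0,20, 0,0,0.1,0,0,0.0001,20, 0,0,0.1,0,0,0,20, 0,0,0.1,0,0,0.0001,20, 0,0,0.1,0,0,0,20, 0,0,0.1,0,0,0.0001,20, 0,0,0.1,0,0,0,20, 0,0,0.1,0,0,0.0001,20, 0,0,0.1,0,0,0,20, 0,0,0.1,0,0,0.0001,20, 0,0,0.1,0,0,0,20, 0,0,0.1,0,0,0.0001,20, 0,0,0.1,0,0,0,20, 0,0,0.1,0,0,0.0001,20, 0,0,0.1,0,0,0,20, 0,0,0.1,0,0,0,20, 0,0,0.03,0,0,0,20, 0,0,0,0,0,0,20, 0,0,0,0,0,0,20, 0,0,0,0,0,0,20]'
python3 -c "
from h import *
o=observe();print(o['position'],o['ft_force'],o['wrist_torque'],np.degrees(np.arctan2(o['tool_rot'][1,0],o['tool_rot'][0,0])),o['q'])
s=get_image('scene');t=get_image('top')
cv2.imwrite('pics/c7.png',np.hstack([cv2.resize(s['frame'][130:230,230:330],(400,400),interpolation=cv2.INTER_CUBIC),cv2.resize(t['frame'][130:250,260:380],(400,400),interpolation=cv2.INTER_CUBIC)])[:,:,::-1])"
```

```text
time_s: 16.85
position: [0.6517, -0.0301, 0.1618]
tool_rot: [[0.55, 0.835, 0.006], [0.835, -0.55, -0.002], [0.002, 0.006, -1.0]]
ft_force: [10.2, -2.3, -4.8]
grip_width: 0.0463
[ 0.65169846 -0.03006985  0.16180786] [10.15784598 -2.30674856 -4.79108176] [-0.44776204 -1.68305921  0.01557972] 56.63548171207827 [-1.30051115e+01  3.55651145e+01  6.43216441e+01 -3.38697354e-02
  7.97716017e+01 -6.96344245e+01]
```

View pics/c7.png

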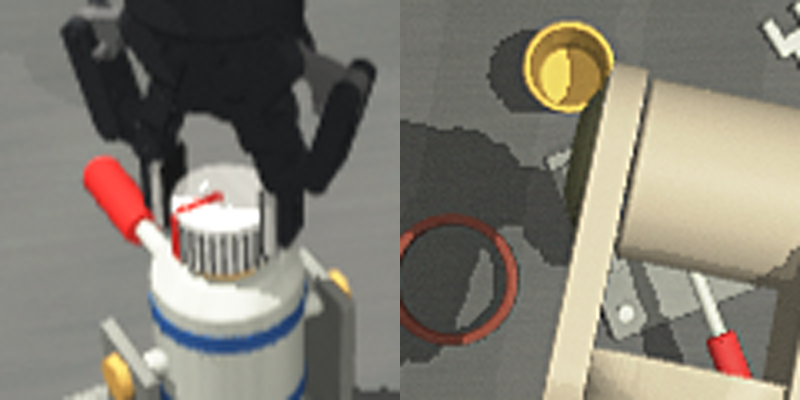

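The stripe on the cap now runs from about (220,196) to (175,212) in the scene crop. The canister still looks level, and the hoop and tin haven't moved. I'll check the stripe angle numerically.

```bash
python3 - <<'E'
from h import *
s=get_image("scene")
f=lambda p:np.array([(a-b)*4+1.5 for a,b in zip(proj(s,p),(230,130))])
c=f([.65,-.0315,.1708])
for a in(1.2,1.4,1.57,1.75,1.9):
    y=np.radians(-160.6)+a;print(a,c.round(),(f([.65+.024*np.cos(y),-.0315+.024*np.sin(y),.1708])-c).round(1))
print("measured",(175-220,212-196)); o=observe(); print(o['qvel'].round(2),o['time_s'])
E
```

```text
1.2 [215. 196.] [-53.6   5. ]
1.4 [215. 196.] [-51.6  11.6]
1.57 [215. 196.] [-48.2  16.8]
1.75 [215. 196.] [-43.   21.9]
1.9 [215. 196.] [-37.6  25.6]
measured (-45, 16)
[ 0.11  0.09 -0.09 -0.05 -0.01 -0.02] 17.0
```

The stripe reads about 1.57 rad, so I'll hold half a second more and hand in.

```bash
python3 -m crank '[0,0,0,0,0,0,20, 0,0,0,0,0,0,20, 0,0,0,0,0,0,20, 0,0,0,0,0,0,20, 0,0,0,0,0,0,20]' && python3 -c "
from rig import *
print(close_job())"
```

```text
time_s: 17.5
position: [0.6517, -0.03, 0.1618]
tool_rot: [[0.55, 0.835, 0.006], [0.835, -0.55, -0.002], [0.002, 0.006, -1.0]]
ft_force: [10.0, -3.1, -4.4]
grip_width: 0.0462
the job is handed in; nothing more can be done
None
```

The job is handed in at 17.5 s of the 67 s allowed, with the arm still gripping the cap. The hand-in reports no verdict.

- **Tipping:** I lifted the lever until the canister stood at about 30°, held it for 1.2 s, then lowered it onto the level stop with a light push (28 N). The two angle estimates disagreed slightly at first: the camera gave about 0.46 rad and the arm's arc about 0.51 rad. I raised it another 4 mm before the hold so that both fell inside the band. After I let go of the lever, the pictures matched the starting view, so the canister was back level.
- **Screwing down:** One stroke turned the cap clockwise until it met the stop. Torque at the wrist rose to 1.8 N m and the pads slipped once on the cap. A second push held at 1.2 N m with the stripe towards the lever, which confirmed it was bottomed out.
- **Backing off:** I turned it back 93° at the tool, of which about 3° was wind-up (springiness in the grip). The stripe in the picture reads about 1.57 rad, a quarter turn.
- **Final state:** The cap is held with a 60 N grip setting at 46 mm opening. The grasp point is roughly 8 mm from the cap's grip point. The remaining sideways push of about 10 N presses the canister towards its level stop.
- **Bystanders:** The hoop and tin showed no movement. The spanner was mostly out of the last picture, but the arm never went near it.

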